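# Clear the feeding slab and hold the fullest tin over it

## Robot

A 6-joint arm with a two-finger parallel gripper is mounted at the origin on the work surface. World frame = base frame: x ahead of the robot, y to its left, z up, the work surface at z = 0. Lengths are in m, angles in rad, forces in N, time in s.
With the tool pointing down it reaches from about 0.375 to 0.9 m from the base axis. Payload 3.1 kg.
Tool frame: the origin (TCP) lies on the centre line of the jaws, within the pads' length; the fingertips stand 14 mm ahead of it and the grasp point (between the pads) lies 5 mm behind it; z points along the fingers, y is the line along which they close (so a half turn about z gives the same grasp; the last joint's range is limited). The gripper opens to 87 mm and grips with 3 to 60 N. Pads are 19 mm wide; open, the fingers measure 117 mm over their backs; the gripper's body (75 mm by 190 mm) begins 51 mm behind the grasp point.
Start: joints at [-1.292, 0.527, 1.433, -0, 1.181, -0.178], TCP at [0.276, -0.561, 0.237] pointing down, gripper open.
Joint ranges: [-3.08, 3.08], [-0.75, 2.2], [0.22, 2.44], [-1.43, 4.57], [0, 2.65], [-2.85, 2.85]. Speed limits (rad/s): [2.79, 2.79, 3.14, 3.14, 3.14, 3.14].

## Interface

Orientations are given as a unit quaternion [x, y, z, w].
In Python, from rig import robot gives the robot as it stands.
- The arm moves only by the tool move_arm, never from a script. Its argument "commands" is a list of rows, each an object with "hand": the finger opening in cm, from 0 to 8.7; "travel": the shift along the tool's x, y, z in cm, a list of three; "twist": the turn, a rotation vector about the tool's x, y, z in degrees, a list of three. In form: [{"hand": hand, "travel": [dx, dy, dz], "twist": [wx, wy, wz]}, ...]. A call has 1 to 5 rows; each row shifts and turns the commanded pose from where the row before left it, along the tool's axes as they then stand; what a row does not reach is not made up. A row lasts 1/12 s, in which the tool goes at most 41.7 mm and 7.16 degrees, less where a joint would pass 70% of its speed; a pose out of reach is approached as far as the arm can. A call is refused whole if a number of a shift passes 4.17 or a number of a turn 7.16, either way. A call with a gripper value outside its range is refused whole. The fingers move at their own pace and stop on an object; "force" is the grip in N (left out, the last holds). Time passes only in rows, so rows that do not move let the fingers close. It gives the time, the measured TCP pose, the force, the opening and the grip force at its end, in the units of the state.
- robot.get_obs(): the state, without advancing time (a new reading comes with each control period).
- robot.camera(name): name is "scene" or "top" or "wrist"; returns a dict with "frame" (400x640x3 uint8, red, green, blue), "fov_y" (degrees; the focal length in pixels is half the picture's height over the tangent of half this angle, whatever the lens; pixels are square), "cx", "cy" (the principal point, pixels), "extrinsics" (4x4, takes a point from camera to world coordinates); the wrist camera has in their place "T_tool_cam" (4x4, takes a point from camera to tool coordinates, whose origin is the TCP and whose axes are the flange's). Camera axes: x right, y down, z forward; pixel columns grow to the right and rows downward; lengths in m; the calibration is good to about 2 mm. A picture is of the moment at which its call begins: read the wrist's pose just before it. There is no depth.
- robot.hand_in(): hands the job in; it is judged then, once.
The state is a dict: "time": time; "q": joint angles; "joint_velocities": joint speeds; "joint_torque": joint torques, N m; "position": TCP position; "tool_rot": TCP orientation; "ft_force": force on the tool from outside, world axes, zero at the start; "moment": the same for the moment, N m; "grip_width": finger opening in m; "grip_force": force on a finger pad.
Only numpy, scipy, OpenCV 4.12 (cv2) and the standard library are available. Lean on these libraries where they do the work, as an engineer would, in place of code of your own. Each camera call takes 0.05 s, during which the arm holds its last target. There are 200 camera calls.

## Task

Get the dragon's feeding slab ready to serve: with the scraper block in hand, push the four bark chips off the slab into its catch trough without touching them with the fingers, then stand the scraper upright back on the shelf. Next find the fullest of the three closed tins by weight: lift each clear of the shelf in turn, left tin, then middle, then right (the robot's left and right), and stand the lighter ones upright back on the shelf. Finish holding the heaviest tin upright and still in the gripper above the middle of the slab, at least 10 cm above its surface, without letting go, and leave everything else on the shelf alone.

Things in the scene. Friction and masses are not known exactly. Their poses are not given: they have to be found in the camera images.
- shelf: the steel shelf that is the work surface, top at z = 0 (fixed)
- station: fixed feeding station: flat stone slab 160 mm (x) by 180 mm (y), top 35 mm above the shelf, with an open catch trough along its whole +y edge (robot's left), no rim between. Origin: centre of the slab's underside. Slab: y = -90 to 90 mm; trough: y = 90 to 160, x = -80 to 80 inside, floor 5 mm and outer rims 30 mm above the shelf
- slab_top (a point): centre of the slab's upper face, 35 mm above the shelf
- scraper: loose scraper block standing on the shelf between slab and tins, 0.16 kg: foot 140 mm (x) by 30 mm (y), 25 mm tall; on it a wooden upright grip 80 mm long (x), 24 mm thick (y), its top 71 mm above the underside. Origin: centre of underside, z up. Take it from above across the 24 mm, about 50 mm above the underside
- chip_1: loose bark chip 34 x 22 x 12 mm (x, y, z), 12 g, lying flat on the slab at the start, all of it within x = -60 to 60, y = -50 to 80 mm of the station frame. Origin: centre of its underside
- chip_2: loose bark chip 34 x 22 x 12 mm (x, y, z), 12 g, lying flat on the slab at the start, all of it within x = -60 to 60, y = -50 to 80 mm of the station frame. Origin: centre of its underside
- chip_3: loose bark chip 34 x 22 x 12 mm (x, y, z), 12 g, lying flat on the slab at the start, all of it within x = -60 to 60, y = -50 to 80 mm of the station frame. Origin: centre of its underside
- chip_4: loose bark chip 34 x 22 x 12 mm (x, y, z), 12 g, lying flat on the slab at the start, all of it within x = -60 to 60, y = -50 to 80 mm of the station frame. Origin: centre of its underside
- tin_left: closed round plain metal tin, 60 mm wide, 85 mm tall, lid stays shut, standing on the shelf; the left of three tins alike but for weight, in a loose row on the robot's right (left = +y). Origin: centre of underside, z up. A pressed mineral block is shut inside; one tin is clearly heaviest, 0.48 to 0.56 kg, the other two weigh 0.16 to 0.31 kg; which is which varies
- tin_middle: closed round plain metal tin, 60 mm wide, 85 mm tall, lid stays shut, standing on the shelf; the middle of three tins alike but for weight, in a loose row on the robot's right (left = +y). Origin: centre of underside, z up. A pressed mineral block is shut inside; one tin is clearly heaviest, 0.48 to 0.56 kg, the other two weigh 0.16 to 0.31 kg; which is which varies
- tin_right: closed round plain metal tin, 60 mm wide, 85 mm tall, lid stays shut, standing on the shelf; the right of three tins alike but for weight, in a loose row on the robot's right (left = +y). Origin: centre of underside, z up. A pressed mineral block is shut inside; one tin is clearly heaviest, 0.48 to 0.56 kg, the other two weigh 0.16 to 0.31 kg; which is which varies
- lamp_guard: chrome wire lamp guard, a dome 115 mm wide and 78 mm tall, loose, beyond the tins; leave alone. Origin: centre of its underside
- scoop: red plastic scoop, 180 mm long, 32 mm tall, loose, between the robot and the tins; leave alone. Origin: on the shelf near its middle
- water_bowl: white ceramic bowl 90 mm wide, 30 mm tall, loose, beyond the scraper; leave alone. Origin: centre of its underside
There are look-alikes about, which are no part of the job. What is shaped like the chip_1 but red is not meant.

How it is judged:
On the way, in this order (a step that is already met when the one before it is completed fails the run):
1. all four chips lie in the trough, pushed there with the scraper, which is still held (y of chip_1 in the frame of station between 0.09 and 0.165 m and x of chip_1 in the frame of station between -0.085 and 0.085 m and height (world z) of each of chip_1, chip_2, chip_3, chip_4 below 0.032 m and y of chip_2 in the frame of station between 0.09 and 0.165 m and x of chip_2 in the frame of station between -0.085 and 0.085 m and y of chip_3 in the frame of station between 0.09 and 0.165 m and x of chip_3 in the frame of station between -0.085 and 0.085 m and y of chip_4 in the frame of station between 0.09 and 0.165 m and x of chip_4 in the frame of station between -0.085 and 0.085 m and contact force between scraper and the fingers above 1 N), for 0.1 s.
2. the left tin is lifted clear of the shelf in the fingers (height (world z) of tin_left above 0.012 m and contact force between tin_left and the fingers above 1 N and contact force between tin_left and shelf below 0.1 N), for 0.2 s.
3. the middle tin is lifted clear of the shelf in the fingers (height (world z) of tin_middle above 0.012 m and contact force between tin_middle and the fingers above 1 N and contact force between tin_middle and shelf below 0.1 N), for 0.2 s.
4. the right tin is lifted clear of the shelf in the fingers (height (world z) of tin_right above 0.012 m and contact force between tin_right and the fingers above 1 N and contact force between tin_right and shelf below 0.1 N), for 0.2 s.
At the end, for the whole second after the job is handed in: Chips in the trough; scraper and both lighter tins let go, upright on the shelf (0.15 rad); the heaviest tin gripped, still, upright within 0.25 rad, underside at least 90 mm above the slab, axis within 60 mm of the slab centre (y of chip_1 in the frame of station between 0.09 and 0.165 m and x of chip_1 in the frame of station between -0.085 and 0.085 m and height (world z) of each of chip_1, chip_2, chip_3, chip_4 below 0.032 m and y of chip_2 in the frame of station between 0.09 and 0.165 m and x of chip_2 in the frame of station between -0.085 and 0.085 m and y of chip_3 in the frame of station between 0.09 and 0.165 m and x of chip_3 in the frame of station between -0.085 and 0.085 m and y of chip_4 in the frame of station between 0.09 and 0.165 m and x of chip_4 in the frame of station between -0.085 and 0.085 m and height (world z) of scraper below 0.012 m and angle between scraper's own z axis and vertical below 0.15 rad and linear speed of scraper below 0.03 m/s and contact force between scraper and the fingers below 0.1 N and contact force between scraper and shelf above 0.5 N and ((contact force between tin_left and the fingers above 1 N and height (world z) of tin_left above 0.125 m and horizontal distance between tin_left and slab_top below 0.06 m and angle between tin_left's own z axis and vertical below 0.25 rad and linear speed of tin_left below 0.05 m/s and height (world z) of each of tin_middle, tin_right below 0.012 m and angle between each of tin_middle, tin_right's own z axis and vertical below 0.15 rad and linear speed of each of tin_middle, tin_right below 0.03 m/s and contact force between tin_middle and shelf between 0.8 and 3.9 N and contact force between each of tin_middle, tin_right and the fingers below 0.1 N and contact force between tin_right and shelf between 0.8 and 3.9 N) or (contact force between tin_middle and the fingers above 1 N and height (world z) of tin_middle above 0.125 m and horizontal distance between tin_middle and slab_top below 0.06 m and angle between tin_middle's own z axis and vertical below 0.25 rad and linear speed of tin_middle below 0.05 m/s and height (world z) of each of tin_left, tin_right below 0.012 m and angle between each of tin_left, tin_right's own z axis and vertical below 0.15 rad and linear speed of each of tin_left, tin_right below 0.03 m/s and contact force between tin_left and shelf between 0.8 and 3.9 N and contact force between each of tin_left, tin_right and the fingers below 0.1 N and contact force between tin_right and shelf between 0.8 and 3.9 N) or (contact force between tin_right and the fingers above 1 N and height (world z) of tin_right above 0.125 m and horizontal distance between tin_right and slab_top below 0.06 m and angle between tin_right's own z axis and vertical below 0.25 rad and linear speed of tin_right below 0.05 m/s and height (world z) of each of tin_left, tin_middle below 0.012 m and angle between each of tin_left, tin_middle's own z axis and vertical below 0.15 rad and linear speed of each of tin_left, tin_middle below 0.03 m/s and contact force between tin_left and shelf between 0.8 and 3.9 N and contact force between each of tin_left, tin_middle and the fingers below 0.1 N and contact force between tin_middle and shelf between 0.8 and 3.9 N))); the arm keeps its last pose, push and grip.
It fails at once if a bark chip is touched by the fingers or the arm instead of the scraper (contact force between any of chip_1, chip_2, chip_3, chip_4 and the fingers above 0.5 N or contact force between any of chip_1, chip_2, chip_3, chip_4 and the arm above 0.5 N).
It fails at once if a tin is tipped over (angle between any of tin_left, tin_middle, tin_right's own z axis and vertical above 0.7 rad).
It fails at once if a bystander is shifted by more than 20 mm (distance of any of lamp_guard, scoop, water_bowl from where it was at the start of the episode above 0.02 m).
It also fails if it takes over 72 s, if anything falls off the work surface, if the arm or the gripper's body presses on something with over 40 N, if the wrist force passes 120 N, or if a joint passes its speed limit or range.

## Working session

There is one attempt and no reset: what is moved stays moved. The work goes in short steps, Python scripts to look and compute and a tool call to move; the robot and the scene stay as the last step left them, time stands still between calls to the robot, and variables do not carry over. Pictures are saved under pics/ and viewed, at most 10 in all, crops included, and the job is handed in when it is done.

Besides the shell and the picture viewer there is one more tool, called after ">>>" as name(argument=value, ...), one argument or row to a line, values as JSON. move_arm: Moves the arm, as the interface text tells. Its arguments: {"type":"object","properties":{"commands":{"type":"array"},"force":{"type":"number"}},"required":["commands"]}

```bash
mkdir -p pics; ls; python3 - <<'E'
from rig import robot
import cv2,pickle
o=robot.get_obs();print(o)
d={}
for n in ["scene","top"]:
    c=robot.camera(n);d[n]=c;cv2.imwrite(f"pics/{n}0.png",c["frame"][:,:,::-1]);print(n,c["fov_y"],c["cx"],c["cy"],c["extrinsics"])
pickle.dump(d,open("c0.pkl","wb"))
E
```

```text
pics
{'time': 0.0, 'q': array([-1.29249295e+00,  5.28428472e-01,  1.43390251e+00, -4.73274628e-05,
        1.18136214e+00, -1.78507051e-01]), 'joint_velocities': array([ 0.00049122,  0.00062242, -0.00012207,  0.00028922,  0.00056546,
       -0.0013949 ]), 'joint_torque': array([-1.14366518e-03, -4.40051544e+01, -1.76591581e+01,  6.32037409e-02,
        5.82315505e-02, -1.59354522e-04]), 'position': array([ 0.27549672, -0.56023054,  0.23559468]), 'tool_rot': array([ 9.74026155e-01,  2.26433096e-01, -7.42380768e-05, -1.04783274e-03]), 'ft_force': array([-0.11801218, -0.35685055,  0.47880646]), 'moment': array([0.03973227, 0.00574831, 0.04034977]), 'grip_force': 0.0, 'grip_width': 0.0870843444786774}
scene 55.73699614235252 318.4177604596066 202.60015475616842 [[-0.84252661  0.42213267 -0.33459367  0.80429057]
 [ 0.53855649  0.67201275 -0.5082871   0.38612853]
 [ 0.01028662 -0.608443   -0.79353091  0.72439414]
 [ 0.          0.          0.          1.        ]]
top 42.30693506309606 308.78244719820907 205.4014318896084 [[-0.00831904 -0.99070599  0.13576613  0.37681108]
 [-0.99983386  0.01044302  0.01493973 -0.03699423]
 [-0.01621869 -0.13561929 -0.99062827  1.17354781]
 [ 0.          0.          0.          1.        ]]
```

View pics/top0.png

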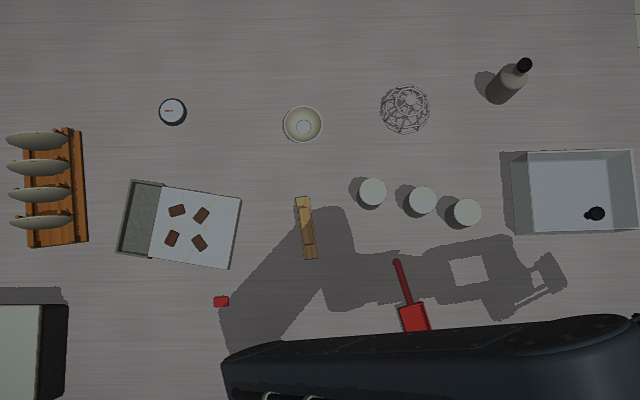

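View pics/scene0.png

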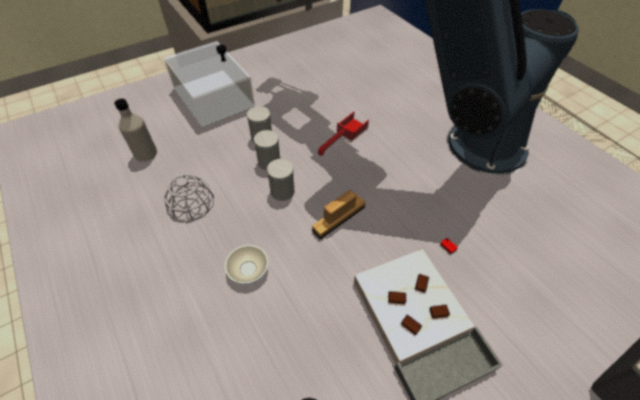

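The top view shows the slab's corners at about (160,185), (242,198), (230,269) and (148,255), with the trough to its left. The scraper is near (306,228), the tins are at (372,192), (421,200) and (466,212), and the bowl, guard and scoop are around them. Chip candidates are four brown ones on the slab at (177,210), (201,215), (172,238), (199,242), and a red one on the shelf at (221,301). The brown four fit because they lie on the slab; the red one is the look-alike.

```bash
cat > h.py <<'E'
import numpy as np,cv2,pickle
def ray(c,uv,z):
    f=200/np.tan(np.radians(c["fov_y"])/2);T=c["extrinsics"]
    uv=np.atleast_2d(uv).astype(float)
    d=np.c_[(uv[:,0]-c["cx"])/f,(uv[:,1]-c["cy"])/f,np.ones(len(uv))]@T[:3,:3].T
    return (T[:3,3]+d*((z-T[2,3])/d[:,2])[:,None])[:,:2]
def blobs(m,amin=30):
    cs,_=cv2.findContours(m.astype(np.uint8),cv2.RETR_EXTERNAL,cv2.CHAIN_APPROX_NONE)
    return [k for k in cs if cv2.contourArea(k)>amin]
E
python3 - <<'E'
from h import *
np.set_printoptions(precision=4,suppress=True)
d=pickle.load(open("c0.pkl","rb"));c=d["top"];im=c["frame"];hsv=cv2.cvtColor(im,cv2.COLOR_RGB2HSV)
for u,v in [(177,210),(221,301),(306,228),(306,200),(306,250),(200,228),(138,220),(372,192),(372,160),(260,120)]: print((u,v),im[v,u],hsv[v,u])
V=hsv[:,:,2].astype(int);S=hsv[:,:,1];H=hsv[:,:,0]
roi=np.zeros(V.shape,bool);roi[170:285,105:250]=1
for k in blobs((V>150)&roi,500):
    p=ray(c,k[:,0],0.035).astype(np.float32);print("slab",cv2.minAreaRect(p),cv2.boxPoints(cv2.minAreaRect(p)))
for k in blobs((S>110)&(V<150)&roi):
    p=ray(c,k[:,0],0.047).astype(np.float32);print("chip",cv2.minAreaRect(p))
roi[:]=0;roi[180:275,285:325]=1
for k in blobs((S>80)&roi,100):
    print("scraper px",cv2.minAreaRect(k))
    for z in(.025,.071):print(cv2.minAreaRect(ray(c,k[:,0],z).astype(np.float32)))
roi[:]=0;roi[160:235,340:490]=1
for k in blobs((V>150)&roi,100):
    p=ray(c,k[:,0],0.085).astype(np.float32);print("tin",cv2.minEnclosingCircle(p),cv2.minAreaRect(p)[:2])
a=cv2.resize(im[170:320,110:330],None,fx=3,fy=3,interpolation=cv2.INTER_CUBIC);cv2.imwrite("pics/crop1.png",a[:,:,::-1])
E
```

```text
(177, 210) [64 43 38] [  6 104  64]
(221, 301) [127  39  37] [  1 181 127]
(306, 228) [91 72 51] [ 16 112  91]
(306, 200) [129 110  74] [ 20 109 129]
(306, 250) [85 68 48] [ 16 111  85]
(200, 228) [127 133 134] [ 94  13 134]
(138, 220) [82 85 80] [48 15 85]
(372, 192) [128 134 135] [ 94  13 135]
(372, 160) [119 117 116] [ 10   6 119]
(260, 120) [118 115 115] [  0   6 118]
chip ((0.4630943238735199, 0.28184330463409424), (0.018949443474411964, 0.030949121341109276), 63.336055755615234)
scraper px ((306.1399841308594, 227.4800262451172), (62.08396911621094, 12.869341850280762), 81.8698959350586)
((0.48515957593917847, -0.013322941958904266), (0.13899309933185577, 0.028635140508413315), 7.567251205444336)
((0.4808202087879181, -0.014270985499024391), (0.13342632353305817, 0.027488283812999725), 7.567251205444336)
```

View pics/crop1.png

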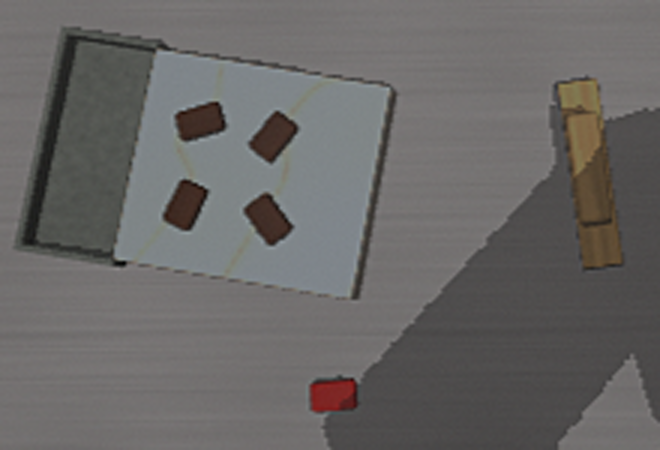

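The crop confirms four brown chips on the white slab, with the red one off it on the shelf. The masks need retuning.

```bash
python3 - <<'E'
from h import *
np.set_printoptions(precision=4,suppress=True)
d=pickle.load(open("c0.pkl","rb"));c=d["top"];im=c["frame"];hsv=cv2.cvtColor(im,cv2.COLOR_RGB2HSV).astype(int)
H,S,V=hsv[...,0],hsv[...,1],hsv[...,2]
blue=im[...,2].astype(int)-im[...,0]
roi=np.zeros(V.shape,bool);roi[170:285,105:250]=1
for k in blobs((blue>=3)&(V>105)&roi,500):
    p=ray(c,k[:,0],0.035).astype(np.float32);r=cv2.minAreaRect(p);print("slab",r,cv2.boxPoints(r))
    ctr=np.array(r[0]); b=cv2.boxPoints(r)
yaw=-np.arctan2(*(lambda e:(-e[1],e[0]))(sorted([b[1]-b[0],b[2]-b[1]],key=lambda e:-abs(e[0]/np.linalg.norm(e)))[0]*1.0)) 
e=sorted([b[1]-b[0],b[2]-b[1]],key=lambda e:-abs(e[0]/np.linalg.norm(e)))[0]; e=e*np.sign(e[0]);yaw=np.arctan2(e[1],e[0]);print("yaw",np.degrees(yaw))
R=np.array([[np.cos(yaw),-np.sin(yaw)],[np.sin(yaw),np.cos(yaw)]])
for k in blobs((S>70)&(V<100)&roi):
    p=ray(c,k[:,0],0.045).astype(np.float32);r=cv2.minAreaRect(p);print("chip",r, "st",(np.array(r[0])-ctr)@R, ((p-ctr)@R).min(0),((p-ctr)@R).max(0))
roi[:]=0;roi[165:235,345:490]=1
for k in blobs((blue>=3)&(V>100)&roi,100):
    print("tin",cv2.minAreaRect(ray(c,k[:,0],0.085).astype(np.float32)), cv2.minAreaRect(k)[:2])
# scraper foot/grip ends
roi[:]=0;roi[180:275,285:325]=1
k=blobs((S>80)&roi,100)[0];print(cv2.boxPoints(cv2.minAreaRect(ray(c,k[:,0],.025).astype(np.float32))))
# scene view check: tins' lids
c=d["scene"];
im=c["frame"];hsv=cv2.cvtColor(im,cv2.COLOR_RGB2HSV).astype(int);S=hsv[...,1]
for uv,z in [((259,113),.085),((266,138),.085),((281,166),.085)]:print("scene lid",im[uv[1],uv[0]],ray(c,uv,z))
roi[:]=0;roi[180:245,305:370]=1
k=blobs((S>80)&roi,100)[0]
r=cv2.minAreaRect(ray(c,k[:,0],.025).astype(np.float32));print("scene scraper",r,cv2.boxPoints(r))
print("slab corners scene",ray(c,[(356,282),(428,251),(474,328),(405,360)],.035))
E
```

```text
slab ((0.4793955087661743, 0.19180192053318024), (0.08770006150007248, 0.1579013168811798), 79.3076400756836) [[0.3937 0.1634]
 [0.5488 0.1341]
 [0.5651 0.2202]
 [0.41   0.2495]]
slab ((0.49157634377479553, 0.26111963391304016), (0.1272933930158615, 0.15743300318717957), 80.0869369506836) [[0.4031 0.212 ]
 [0.5582 0.1849]
 [0.5801 0.3103]
 [0.425  0.3374]]
yaw -9.91306
chip ((0.45197227597236633, 0.22125381231307983), (0.03299928829073906, 0.020109614357352257), 38.44408416748047) st [-0.0321 -0.0461] [-0.0482 -0.0628] [-0.016  -0.0295]
chip ((0.46306461095809937, 0.2821984589099884), (0.02098279818892479, 0.032871514558792114), 64.48114013671875) st [-0.0317  0.0159] [-0.0482  0.0027] [-0.0148  0.0283]
chip ((0.512439489364624, 0.2187437117099762), (0.020305059850215912, 0.03186774253845215), 52.679630279541016) st [ 0.0278 -0.0382] [ 0.01   -0.0533] [ 0.046  -0.0244]
chip ((0.5248241424560547, 0.27329221367836), (0.02065979316830635, 0.032602183520793915), 18.105785369873047) st [0.0307 0.0177] [ 0.0152 -0.0004] [0.0454 0.0342]
tin ((0.5012789964675903, -0.34616658091545105), (0.03
[... 323 characters left out ...]
25463867))
tin ((0.5463408827781677, -0.1588442623615265), (0.03699233755469322, 0.054151251912117004), 15.93846607208252) ((373.6146545410156, 195.289794921875), (17.268579483032227, 25.394968032836914))
[[ 0.4144 -0.0083]
 [ 0.4182 -0.0367]
 [ 0.5559 -0.0184]
 [ 0.5522  0.01  ]]
scene lid [187 181 164] [[ 0.5074 -0.3525]]
scene lid [188 183 166] [[ 0.536  -0.2594]]
scene lid [187 183 169] [[ 0.5504 -0.1585]]
scene scraper ((0.4901599586009979, -0.019060656428337097), (0.1467527449131012, 0.06113799661397934), 7.291704177856445) [[ 0.4135  0.0019]
 [ 0.4213 -0.0587]
 [ 0.5668 -0.0401]
 [ 0.5591  0.0206]]
slab corners scene [[0.5573 0.1511]
 [0.3878 0.1748]
 [0.4278 0.3416]
 [0.5721 0.3166]]
```

>>> move_arm(
  commands=[
    {"hand":8.7,"travel":[0,0,0],"twist":[0,0,6.2]},
    {"hand":8.7,"travel":[0,0,0],"twist":[0,0,6.2]},
    {"hand":8.7,"travel":[0,0,0],"twist":[0,0,6.2]},
    {"hand":8.7,"travel":[1.87,-3.43,0],"twist":[0,0,0]},
    {"hand":8.7,"travel":[1.87,-3.43,0],"twist":[0,0,0]},
  ],
  force=30,
)

```text
time: 0.52
position: [0.3032, -0.4887, 0.2358]
tool_rot: [0.998, 0.064, 0.0, 0.0]
ft_force: [0.4, 0.8, 0.1]
grip_width: 0.0871
grip_force: 0.0
```

>>> move_arm(
  commands=[
    {"hand":8.7,"travel":[1.87,-3.43,0],"twist":[0,0,0]},
    {"hand":8.7,"travel":[1.87,-3.43,0],"twist":[0,0,0]},
    {"hand":8.7,"travel":[1.87,-3.43,0],"twist":[0,0,0]},
    {"hand":8.7,"travel":[1.87,-3.43,0],"twist":[0,0,0]},
    {"hand":8.7,"travel":[1.87,-3.43,0],"twist":[0,0,0]},
  ],
)

```text
time: 0.93
position: [0.3739, -0.3036, 0.2363]
tool_rot: [0.998, 0.066, -0.0, -0.0]
ft_force: [1.1, -0.3, 0.1]
grip_width: 0.0873
grip_force: 0.0
```

>>> move_arm(
  commands=[
    {"hand":8.7,"travel":[1.87,-3.43,0],"twist":[0,0,0]},
    {"hand":8.7,"travel":[1.87,-3.43,0],"twist":[0,0,0]},
    {"hand":8.7,"travel":[1.87,-3.43,0],"twist":[0,0,0]},
    {"hand":8.7,"travel":[1.87,-3.43,0],"twist":[0,0,0]},
    {"hand":8.7,"travel":[1.87,-3.43,0],"twist":[0,0,0]},
  ],
)

```text
time: 1.35
position: [0.444, -0.1213, 0.2364]
tool_rot: [0.998, 0.066, -0.0, -0.0]
ft_force: [-0.0, -1.2, 0.7]
grip_width: 0.0869
grip_force: 0.0
```

>>> move_arm(
  commands=[
    {"hand":8.7,"travel":[1.87,-3.43,0],"twist":[0,0,0]},
    {"hand":8.7,"travel":[1.87,-3.43,0],"twist":[0,0,0]},
    {"hand":8.7,"travel":[1.87,-3.43,0],"twist":[0,0,0]},
    {"hand":8.7,"travel":[0,0,0],"twist":[0,0,0]},
    {"hand":8.7,"travel":[0,0,0],"twist":[0,0,0]},
  ],
)

```text
time: 1.77
position: [0.4859, -0.0118, 0.2362]
tool_rot: [0.998, 0.069, -0.0, -0.0]
ft_force: [-0.1, -0.5, 0.9]
grip_width: 0.0872
grip_force: 0.0
```

```bash
cat >> h.py <<'E'
from scipy.spatial.transform import Rotation as Ro
def pose(o):
    M=Ro.from_quat(o["tool_rot"]).as_matrix();return np.array(o["position"]),M,np.degrees(np.arctan2(M[1,0],M[0,0]))
def to(o,x,y,z,yaw):
    "twist z (deg) first, then travel in cm in the turned, level frame"
    p,M,w=pose(o);t=np.radians(yaw);c,s=np.cos(t),np.sin(t)
    N=np.array([[c,s,0],[s,-c,0],[0,0,-1]]);v=100*N.T@(np.array([x,y,z])-p)
    print("at",p.round(4),"yaw",w.round(2),"tilt",np.degrees(np.arccos(-M[2,2])).round(2),"| twist",(w-yaw).round(2),"travel cm",v.round(2),"norm",np.linalg.norm(v).round(2),"F",o["ft_force"].round(2),"w",round(o["grip_width"],4),"gf",o["grip_force"],"t",o["time"])
def wray(c,o,uv,z):
    p,M,_=pose(o);T=np.eye(4);T[:3,:3]=M;T[:3,3]=p
    return ray(dict(c,extrinsics=T@c["T_tool_cam"]),uv,z)
E
python3 - <<'E'
from h import *;from rig import robot
o=robot.get_obs();to(o,.485,-.0133,.045,7.6)
c=robot.camera("wrist");pickle.dump((o,c),open("w1.pkl","wb"));print(c["T_tool_cam"])
im=c["frame"];hsv=cv2.cvtColor(im,cv2.COLOR_RGB2HSV)
cv2.imwrite("pics/w1.png",im[:,:,::-1])
for k in blobs((hsv[...,1]>70),800): print(cv2.minAreaRect(k),[cv2.minAreaRect(wray(c,o,k[:,0],z).astype(np.float32)) for z in(.025,.071)])
E
```

```text
at [ 0.4859 -0.0118  0.2362] yaw 7.86 tilt 0.04 | twist 0.26 travel cm [-0.11  0.13 19.12] norm 19.12 F [-0.07 -0.5   0.89] w 0.0872 gf 0.0 t 1.7667
[[ 1.98025494e-04 -9.54374028e-01 -2.98613756e-01  8.20092155e-02]
 [ 9.99999537e-01  4.70273531e-04 -8.39852274e-04  2.60782091e-04]
 [ 9.41963344e-04 -2.98613451e-01  9.54373679e-01 -1.47778760e-01]
 [ 0.00000000e+00  0.00000000e+00  0.00000000e+00  1.00000000e+00]]
((67.5, 384.5), (135.0, 29.0), 0.0) [((0.15647558867931366, 0.2836298942565918), (0.048556551337242126, 0.18573801219463348), 7.9348978996276855), ((0.20912757515907288, 0.24716816842556), (0.04233385622501373, 0.16193503141403198), 7.934891700744629)]
((138.96636962890625, 303.0265808105469), (37.75605010986328, 79.5777816772461), 18.004159927368164) [((0.2948630154132843, 0.18528974056243896), (0.043881166726350784, 0.11716537177562714), 74.94223022460938), ((0.3297801613807678, 0.16143064200878143), (0.03825763985514641, 0.10215017944574356), 74.94223022460938)]
((471.43878173828125, 318.34613037109375), (346.7100524902344, 136.93844604492188), 5.483590126037598) [((0.32
[... 718 characters left out ...]
), (0.1206970289349556, 0.02550644986331463), 7.63406229019165)]
((89.37804412841797, 120.90243530273438), (26.393367767333984, 34.04588317871094), 38.65980529785156) [((0.5087435245513916, 0.23113510012626648), (0.02441537193953991, 0.037913158535957336), 51.799560546875), ((0.5162510871887207, 0.2014007866382599), (0.021286441013216972, 0.03305444121360779), 51.79961013793945)]
((30.567569732666016, 100.4053955078125), (24.00225067138672, 41.42854690551758), 80.53767395019531) [((0.5213948488235474, 0.2885313630104065), (0.022377051413059235, 0.04060572758316994), 16.68349838256836), ((0.5272811055183411, 0.25144147872924805), (0.01950935646891594, 0.03540195897221565), 16.68355941772461)]
```

View pics/w1.png

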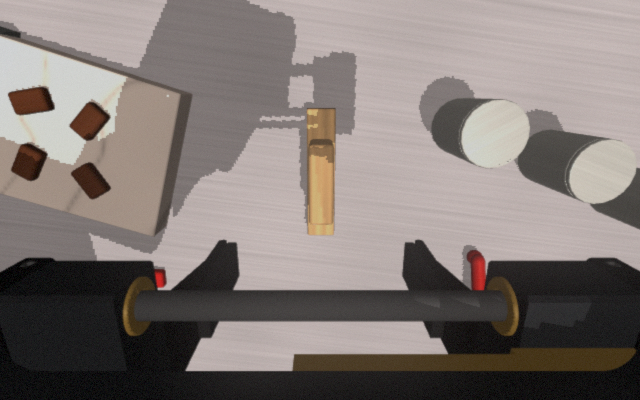

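The wrist view shows the scraper centred between the jaws at (321,171), measured at (0.486, -0.012) and within 2 mm of the top view. I'm going down and gripping.

>>> move_arm(
  commands=[
    {"hand":8.7,"travel":[0,0,4.0],"twist":[0,0,0]},
    {"hand":8.7,"travel":[0,0,4.0],"twist":[0,0,0]},
    {"hand":8.7,"travel":[0,0,4.0],"twist":[0,0,0]},
    {"hand":8.7,"travel":[0,0,3.6],"twist":[0,0,0]},
    {"hand":8.7,"travel":[0,0,2.4],"twist":[0,0,0]},
  ],
)

```text
time: 2.23
position: [0.484, -0.0155, 0.0538]
tool_rot: [0.998, 0.065, -0.002, -0.001]
ft_force: [-0.5, -0.9, -1.0]
grip_width: 0.0869
grip_force: 0.0
```

>>> move_arm(
  commands=[
    {"hand":8.7,"travel":[0,0,1.1],"twist":[0,0,0]},
    {"hand":1.5,"travel":[0,0,0],"twist":[0,0,0]},
    {"hand":1.5,"travel":[0,0,0],"twist":[0,0,0]},
    {"hand":1.5,"travel":[0,0,0],"twist":[0,0,0]},
    {"hand":1.5,"travel":[0,0,0],"twist":[0,0,0]},
  ],
)

```text
time: 2.65
position: [0.4868, -0.0147, 0.0468]
tool_rot: [0.998, 0.066, 0.001, 0.0]
ft_force: [0.8, -0.2, -0.4]
grip_width: 0.068
grip_force: 0.0
```

>>> move_arm(
  commands=[
    {"hand":1.5,"travel":[0,0,0],"twist":[0,0,0]},
    {"hand":1.5,"travel":[0,0,0],"twist":[0,0,0]},
    {"hand":1.5,"travel":[0,0,0],"twist":[0,0,0]},
    {"hand":1.5,"travel":[0,0,0],"twist":[0,0,0]},
    {"hand":1.5,"travel":[0,0,0],"twist":[0,0,0]},
  ],
)

```text
time: 3.07
position: [0.4861, -0.0138, 0.0458]
tool_rot: [0.998, 0.066, 0.0, 0.0]
ft_force: [0.4, -0.9, 0.8]
grip_width: 0.0347
grip_force: 0.0
```

>>> move_arm(
  commands=[
    {"hand":1.5,"travel":[0,0,0],"twist":[0,0,0]},
    {"hand":1.5,"travel":[0,0,0],"twist":[0,0,0]},
    {"hand":1.5,"travel":[0,0,0],"twist":[0,0,0]},
    {"hand":1.5,"travel":[0,0,0],"twist":[0,0,0]},
    {"hand":1.5,"travel":[0,0,-2.0],"twist":[0,0,0]},
  ],
)

```text
time: 3.48
position: [0.4838, -0.0135, 0.0632]
tool_rot: [0.998, 0.066, -0.003, -0.001]
ft_force: [-0.4, 0.6, -1.5]
grip_width: 0.0239
grip_force: 30.0
```

>>> move_arm(
  commands=[
    {"hand":1.5,"travel":[0,0,-3],"twist":[0,0,0]},
    {"hand":1.5,"travel":[0,0,-2.5],"twist":[0,0,0]},
    {"hand":1.5,"travel":[0,0,0],"twist":[0,0,5.9]},
    {"hand":1.5,"travel":[0,0,0],"twist":[0,0,5.9]},
    {"hand":1.5,"travel":[0,0,0],"twist":[0,0,5.9]},
  ],
)

```text
time: 3.9
position: [0.486, -0.014, 0.121]
tool_rot: [0.996, -0.091, 0.0, 0.0]
ft_force: [0.2, -0.4, -1.5]
grip_width: 0.0236
grip_force: 30.0
```

>>> move_arm(
  commands=[
    {"hand":1.5,"travel":[-0.8,-3.3,0],"twist":[0,0,0]},
    {"hand":1.5,"travel":[-0.8,-3.3,0],"twist":[0,0,0]},
    {"hand":1.5,"travel":[-0.8,-3.3,0],"twist":[0,0,0]},
    {"hand":1.5,"travel":[-0.8,-3.3,0],"twist":[0,0,0]},
    {"hand":1.5,"travel":[0,0,0],"twist":[0,0,0]},
  ],
)

```text
time: 4.32
position: [0.476, 0.1264, 0.1203]
tool_rot: [0.996, -0.086, -0.001, -0.001]
ft_force: [0.1, -0.9, -1.3]
grip_width: 0.0237
grip_force: 30.0
```

```bash
python3 - <<'E'
from h import *;from rig import robot
np.set_printoptions(precision=4,suppress=True)
o=robot.get_obs();to(o,.475,.1694,.083,-10.2)
c=robot.camera("wrist");im=c["frame"];cv2.imwrite("pics/w2.png",im[:,:,::-1]);pickle.dump((o,c),open("w2.pkl","wb"))
hsv=cv2.cvtColor(im,cv2.COLOR_RGB2HSV);t=np.radians(-10.2);R=np.array([[np.cos(t),-np.sin(t)],[np.sin(t),np.cos(t)]])
for k in blobs((hsv[...,1]>100)&(hsv[...,0]<15)&(hsv[...,2]<150),300):
    q=(wray(c,o,k[:,0],.045)-[.487,.2363])@R;print(k.mean(0),q.min(0),q.max(0))
E
```

```text
at [0.476  0.1264 0.1203] yaw -9.84 tilt 0.13 | twist 0.36 travel cm [-0.86 -4.22  3.73] norm 5.69 F [ 0.14 -0.89 -1.32] w 0.0237 gf 30.000868309289217 t 4.3167
[[114.3546 266.8227]] [-0.049  0.025] [-0.013   0.0562]
[[ 96.2701 186.5182]] [0.0141 0.0228] [0.0451 0.0624]
[[177.5364 188.7351]] [ 0.0094 -0.0286] [0.0461 0.0041]
```

View pics/w2.png

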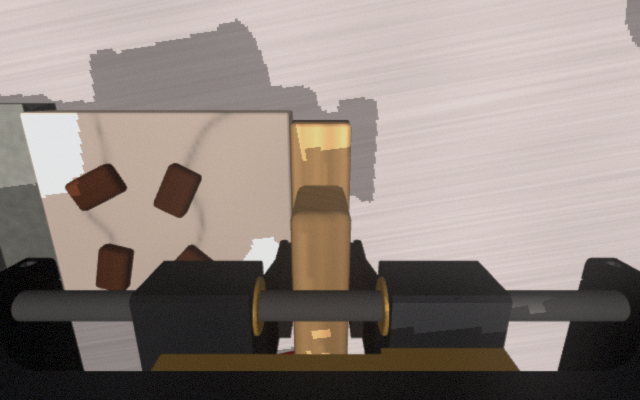

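The picture shows the scraper held square to the slab, clear of all chips, with the slab's near edge at column 290. I'll lower it behind the chips and push.

>>> move_arm(
  commands=[
    {"hand":1.5,"travel":[-0.4,-2.1,0],"twist":[0,0,0.3]},
    {"hand":1.5,"travel":[-0.4,-2.1,0],"twist":[0,0,0]},
    {"hand":1.5,"travel":[0,0,1.8],"twist":[0,0,0]},
    {"hand":1.5,"travel":[0,0,1.3],"twist":[0,0,0]},
    {"hand":1.5,"travel":[0,0,0],"twist":[0,0,0]},
  ],
)

```text
time: 4.78
position: [0.4757, 0.1636, 0.0875]
tool_rot: [0.996, -0.091, -0.002, 0.001]
ft_force: [0.2, 0.1, -2.1]
grip_width: 0.0239
grip_force: 30.0
```

```bash
python3 - <<'E'
from h import *;from rig import robot
o=robot.get_obs();to(o,.475,.1694,.083,-10.2)
E
```

```text
at [0.4757 0.1636 0.0875] yaw -10.43 tilt 0.29 | twist -0.23 travel cm [-0.17 -0.56  0.45] norm 0.74 F [ 0.18  0.12 -2.06] w 0.0239 gf 29.999508261680603 t 4.7833
```

>>> move_arm(
  commands=[
    {"hand":1.5,"travel":[0,0,0.45],"twist":[0,0,0]},
    {"hand":1.5,"travel":[0,0,0],"twist":[0,0,0]},
    {"hand":1.5,"travel":[-0.1,-1.0,0],"twist":[0,0,0]},
    {"hand":1.5,"travel":[0,-1.5,0],"twist":[0,0,0]},
    {"hand":1.5,"travel":[0,-1.5,0],"twist":[0,0,0]},
  ],
)

```text
time: 5.2
position: [0.4842, 0.2043, 0.0858]
tool_rot: [0.996, -0.092, 0.001, -0.0]
ft_force: [0.6, 0.7, -1.3]
grip_width: 0.0236
grip_force: 30.0
```

>>> move_arm(
  commands=[
    {"hand":1.5,"travel":[0,-1.5,0],"twist":[0,0,0]},
    {"hand":1.5,"travel":[0,-1.5,0],"twist":[0,0,0]},
    {"hand":1.5,"travel":[0,-1.5,0],"twist":[0,0,0]},
    {"hand":1.5,"travel":[0,-1.5,0],"twist":[0,0,0]},
    {"hand":1.5,"travel":[0,-1.5,0],"twist":[0,0,0]},
  ],
)

```text
time: 5.62
position: [0.4976, 0.279, 0.0857]
tool_rot: [0.996, -0.091, 0.0, -0.0]
ft_force: [0.5, -0.6, -1.0]
grip_width: 0.0239
grip_force: 30.0
```

>>> move_arm(
  commands=[
    {"hand":1.5,"travel":[0,-1.5,0],"twist":[0,0,0]},
    {"hand":1.5,"travel":[0,-1.5,0],"twist":[0,0,0]},
    {"hand":1.5,"travel":[0,-1.5,0],"twist":[0,0,0]},
    {"hand":1.5,"travel":[0,-1.0,0],"twist":[0,0,0]},
    {"hand":1.5,"travel":[0,0,0],"twist":[0,0,0]},
  ],
)

```text
time: 6.03
position: [0.5079, 0.3343, 0.0854]
tool_rot: [0.996, -0.09, 0.001, -0.001]
ft_force: [-0.0, -0.5, -1.8]
grip_width: 0.0238
grip_force: 30.0
```

```bash
python3 - <<'E'
from h import *;from rig import robot
np.set_printoptions(precision=4,suppress=True)
o=robot.get_obs();t=np.radians(-10.2);R=np.array([[np.cos(t),-np.sin(t)],[np.sin(t),np.cos(t)]])
print("station",(o["position"][:2]-[.487,.2363])@R);to(o,.475,.1694,.083,-10.2)
c=robot.camera("scene");cv2.imwrite("pics/s3.png",cv2.resize(c["frame"][200:400,300:540],None,fx=2.5,fy=2.5)[:,:,::-1])
E
```

```text
station [0.0032 0.1001]
at [0.5079 0.3343 0.0854] yaw -10.32 tilt 0.16 | twist -0.12 travel cm [-0.32 16.81  0.24] norm 16.81 F [-0.05 -0.48 -1.78] w 0.0238 gf 29.99983234796673 t 6.0333
```

View pics/s3.png

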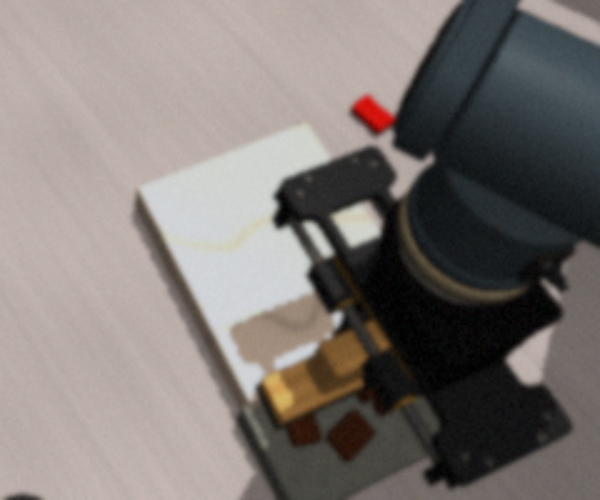

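The crop shows the slab swept and at least two chips in the trough at (305,430) and (350,435), with the rest hidden by the gripper. I'll lift, back off and check.

>>> move_arm(
  commands=[
    {"hand":1.5,"travel":[0,0,-3],"twist":[0,0,0]},
    {"hand":1.5,"travel":[0,0,-3],"twist":[0,0,0]},
    {"hand":1.5,"travel":[0,4,0],"twist":[0,0,0]},
    {"hand":1.5,"travel":[0,4,0],"twist":[0,0,0]},
    {"hand":1.5,"travel":[0,4,0],"twist":[0,0,0]},
  ],
)

```text
time: 6.5
position: [0.4846, 0.2123, 0.1458]
tool_rot: [0.996, -0.09, 0.0, 0.0]
ft_force: [0.7, -0.6, -1.6]
grip_width: 0.0238
grip_force: 30.0
```

>>> move_arm(
  commands=[
    {"hand":1.5,"travel":[0,4,0],"twist":[0,0,0]},
    {"hand":1.5,"travel":[0,4,0],"twist":[0,0,0]},
    {"hand":1.5,"travel":[0,4,0],"twist":[0,0,0]},
    {"hand":1.5,"travel":[0,4,0],"twist":[0,0,0]},
    {"hand":1.5,"travel":[0,0,0],"twist":[0,0,0]},
  ],
)

```text
time: 6.92
position: [0.4546, 0.0502, 0.1451]
tool_rot: [0.996, -0.095, -0.001, 0.001]
ft_force: [-0.4, -0.0, -1.6]
grip_width: 0.0236
grip_force: 30.0
```

```bash
python3 - <<'E'
from h import *;from rig import robot
np.set_printoptions(precision=4,suppress=True)
o=robot.get_obs();to(o,.486,-.014,.048,7.6)
c=robot.camera("top");im=c["frame"];hsv=cv2.cvtColor(im,cv2.COLOR_RGB2HSV)
t=np.radians(-10.2);R=np.array([[np.cos(t),-np.sin(t)],[np.sin(t),np.cos(t)]])
m=(hsv[...,1]>70)&(hsv[...,2]<100);m[:170]=0;m[285:]=0;m[:,:105]=0;m[:,250:]=0
for k in blobs(m,20):
    q=(ray(c,k[:,0],.017)-[.487,.2363])@R;print(k.mean(0),cv2.contourArea(k),q.min(0),q.max(0))
E
```

```text
at [0.4546 0.0502 0.1451] yaw -10.87 tilt 0.18 | twist -18.47 travel cm [2.26 6.78 9.71] norm 12.06 F [-0.41 -0.01 -1.59] w 0.0236 gf 29.997989824041724 t 6.9167
[[142.3103 229.2241]] 127.0 [-0.0421  0.1025] [-0.0028  0.1319]
[[138.1   208.375]] 104.0 [0.0052 0.126 ] [0.0392 0.1479]
[[151.9474 200.2368]] 98.0 [0.0333 0.0962] [0.058  0.1256]
```

```bash
python3 - <<'E'
from h import *;from rig import robot
c=robot.camera("top");cv2.imwrite("pics/t4.png",cv2.resize(c["frame"][165:315,105:265],None,fx=4,fy=4,interpolation=cv2.INTER_CUBIC)[:,:,::-1])
E
```

```text
(no output)
```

View pics/t4.png

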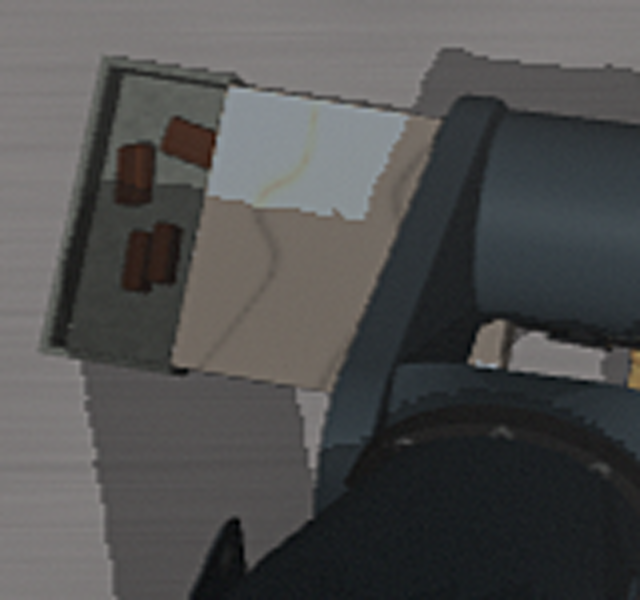

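All four chips are in the trough: (190,140), (135,172) and the touching pair at (138,260) and (163,252). The slab is clear, so the scraper goes back to its place.

>>> move_arm(
  commands=[
    {"hand":1.5,"travel":[0,0,0],"twist":[0,0,-6.15]},
    {"hand":1.5,"travel":[0,0,0],"twist":[0,0,-6.15]},
    {"hand":1.5,"travel":[0,0,0],"twist":[0,0,-6.15]},
    {"hand":1.5,"travel":[1.1,3.4,0],"twist":[0,0,0]},
    {"hand":1.5,"travel":[1.1,3.4,0],"twist":[0,0,0]},
  ],
)

```text
time: 7.43
position: [0.4868, -0.0054, 0.145]
tool_rot: [0.997, 0.073, -0.001, -0.001]
ft_force: [1.2, 0.6, -2.0]
grip_width: 0.024
grip_force: 30.0
```

>>> move_arm(
  commands=[
    {"hand":1.5,"travel":[0,0,3.0],"twist":[0,0,0]},
    {"hand":1.5,"travel":[0,0,3.0],"twist":[0,0,0]},
    {"hand":1.5,"travel":[0,0,2.0],"twist":[0,0,0]},
    {"hand":1.5,"travel":[0,0,0.8],"twist":[0,0,0]},
    {"hand":1.5,"travel":[0,0,0],"twist":[0,0,0]},
  ],
)

```text
time: 7.85
position: [0.4865, -0.0065, 0.0554]
tool_rot: [0.997, 0.071, -0.002, -0.001]
ft_force: [0.7, 0.7, -0.8]
grip_width: 0.0237
grip_force: 30.0
```

```bash
python3 - <<'E'
from h import *;from rig import robot
o=robot.get_obs();to(o,.486,-.014,.046,7.6)
E
```

```text
at [ 0.4865 -0.0065  0.0554] yaw 8.12 tilt 0.25 | twist 0.52 travel cm [-0.15  0.74  0.94] norm 1.21 F [ 0.73  0.74 -0.82] w 0.0237 gf 29.99949232209474 t 7.85
```

>>> move_arm(
  commands=[
    {"hand":1.5,"travel":[0,0,0.6],"twist":[0,0,0]},
    {"hand":1.5,"travel":[0,0,0.3],"twist":[0,0,0]},
    {"hand":1.5,"travel":[0,0,0],"twist":[0,0,0]},
    {"hand":1.5,"travel":[0,0,0],"twist":[0,0,0]},
  ],
)

```text
time: 8.18
position: [0.4882, -0.0077, 0.0488]
tool_rot: [0.998, 0.07, 0.001, 0.0]
ft_force: [-0.3, 1.3, -2.7]
grip_width: 0.0238
grip_force: 30.0
```

>>> move_arm(
  commands=[
    {"hand":1.5,"travel":[0,0,0.2],"twist":[0,0,0]},
    {"hand":1.5,"travel":[0,0,0],"twist":[0,0,0]},
  ],
)

```text
time: 8.35
position: [0.4879, -0.0079, 0.0465]
tool_rot: [0.998, 0.07, 0.0, 0.0]
ft_force: [-0.4, -0.1, -2.0]
grip_width: 0.0241
grip_force: 30.0
```

>>> move_arm(
  commands=[
    {"hand":1.5,"travel":[0,0,0.1],"twist":[0,0,0]},
    {"hand":1.5,"travel":[0,0,0],"twist":[0,0,0]},
  ],
)

```text
time: 8.52
position: [0.4879, -0.0079, 0.0455]
tool_rot: [0.998, 0.07, 0.0, 0.0]
ft_force: [-0.1, 0.1, 2.0]
grip_width: 0.0237
grip_force: 30.0
```

It's in contact, so I'll open and rise.

>>> move_arm(
  commands=[
    {"hand":8.7,"travel":[0,0,0],"twist":[0,0,0]},
    {"hand":8.7,"travel":[0,0,0],"twist":[0,0,0]},
    {"hand":8.7,"travel":[0,0,0],"twist":[0,0,0]},
    {"hand":8.7,"travel":[0,0,0],"twist":[0,0,0]},
    {"hand":8.7,"travel":[0,0,0],"twist":[0,0,0]},
  ],
)

```text
time: 8.93
position: [0.4877, -0.0079, 0.045]
tool_rot: [0.998, 0.07, -0.0, 0.0]
ft_force: [0.3, 0.2, -0.4]
grip_width: 0.0497
grip_force: 0.0
```

>>> move_arm(
  commands=[
    {"hand":8.7,"travel":[0,0,-2],"twist":[0,0,0]},
    {"hand":8.7,"travel":[0,0,-4],"twist":[0,0,0]},
    {"hand":8.7,"travel":[0,0,-4],"twist":[0,0,0]},
    {"hand":8.7,"travel":[0,0,-4],"twist":[0,0,0]},
    {"hand":8.7,"travel":[0,0,-4],"twist":[0,0,0]},
  ],
)

```text
time: 9.35
position: [0.487, -0.0077, 0.2267]
tool_rot: [0.998, 0.07, -0.0, -0.0]
ft_force: [1.4, 0.1, 0.0]
grip_width: 0.0817
grip_force: 0.0
```

```bash
python3 - <<'E'
from h import *;from rig import robot
np.set_printoptions(precision=4,suppress=True)
for im,c,uv in [(None,pickle.load(open("c0.pkl","rb"))["top"],[(372,192),(422,201),(466,212)])]: print(ray(c,uv,.085))
o,c=pickle.load(open("w1.pkl","rb"));print("w1",wray(c,o,[(495,134),(602,171)],.085))
o=robot.get_obs();to(o,.49,-.17,.23,75)
c=robot.camera("top");im=c["frame"]
g=cv2.medianBlur(cv2.cvtColor(im,cv2.COLOR_RGB2GRAY),3)
h=cv2.HoughCircles(g[150:240,330:500],cv2.HOUGH_GRADIENT_ALT,1,25,param1=100,param2=.6,minRadius=10,maxRadius=18)
if h is not None:
    h=h[0];print(h+[330,150,0],ray(c,h[:,:2]+[330,150],.085))
E
```

```text
[[ 0.5534 -0.1554]
 [ 0.5329 -0.2608]
 [ 0.5084 -0.3525]]
w1 [[ 0.5556 -0.1547]
 [ 0.5371 -0.2587]]
at [ 0.487  -0.0077  0.2267] yaw 8.02 tilt 0.06 | twist -66.98 travel cm [-15.6    4.5   -0.33] norm 16.24 F [1.37 0.09 0.03] w 0.0817 gf 0.0 t 9.35
[[372.     191.      13.6143]
 [467.     211.      13.5965]
 [422.     199.      13.5443]] [[ 0.5555 -0.1555]
 [ 0.5105 -0.3547]
 [ 0.5372 -0.261 ]]
```

>>> move_arm(
  commands=[
    {"hand":8.7,"travel":[0,0,0],"twist":[0,0,-6.9]},
    {"hand":8.7,"travel":[0,0,0],"twist":[0,0,-6.9]},
    {"hand":8.7,"travel":[0,0,0],"twist":[0,0,-6.9]},
    {"hand":8.7,"travel":[0,0,0],"twist":[0,0,-6.9]},
    {"hand":8.7,"travel":[0,0,0],"twist":[0,0,-6.9]},
  ],
)

```text
time: 9.82
position: [0.4874, -0.0078, 0.2248]
tool_rot: [0.931, 0.365, -0.0, -0.0]
ft_force: [-0.4, -0.1, -0.1]
grip_width: 0.0865
grip_force: 0.0
```

>>> move_arm(
  commands=[
    {"hand":8.7,"travel":[0,0,0],"twist":[0,0,-6.9]},
    {"hand":8.7,"travel":[0,0,0],"twist":[0,0,-6.9]},
    {"hand":8.7,"travel":[0,0,0],"twist":[0,0,-6.9]},
    {"hand":8.7,"travel":[0,0,0],"twist":[0,0,-6.9]},
    {"hand":8.7,"travel":[0,0,0],"twist":[0,0,-6.9]},
  ],
)

```text
time: 10.23
position: [0.4873, -0.0078, 0.2246]
tool_rot: [0.781, 0.625, -0.0, -0.0]
ft_force: [0.1, -0.6, -0.3]
grip_width: 0.0867
grip_force: 0.0
```

>>> move_arm(
  commands=[
    {"hand":8.7,"travel":[-3.2,2.5,0],"twist":[0,0,0]},
    {"hand":8.7,"travel":[-3.2,2.5,0],"twist":[0,0,0]},
    {"hand":8.7,"travel":[-3.2,2.5,0],"twist":[0,0,0]},
    {"hand":8.7,"travel":[-3.2,2.5,0],"twist":[0,0,0]},
    {"hand":8.7,"travel":[0,0,0],"twist":[0,0,0]},
  ],
)

```text
time: 10.65
position: [0.5606, -0.1627, 0.2251]
tool_rot: [0.784, 0.621, 0.001, 0.004]
ft_force: [2.5, -0.5, 0.0]
grip_width: 0.0867
grip_force: 0.0
```

```bash
cat > tin.py <<'E'
from h import *;from rig import robot
import sys
np.set_printoptions(precision=4,suppress=True)
x,y=map(float,sys.argv[1:3])
o=robot.get_obs();to(o,x,y,.05,77)
c=robot.camera("wrist")
im=c["frame"];cv2.imwrite("pics/wt%.1f.png"%o["time"],im[:,:,::-1])
g=cv2.medianBlur(cv2.cvtColor(im,cv2.COLOR_RGB2GRAY),3)
h=cv2.HoughCircles(g,cv2.HOUGH_GRADIENT_ALT,1,40,param1=100,param2=.5,minRadius=25,maxRadius=70)
if h is not None: print(h[0],wray(c,o,h[0][:,:2],.085))
E
python3 tin.py .5555 -.1552
```

```text
at [ 0.5606 -0.1627  0.2251] yaw 76.74 tilt 0.5 | twist -0.26 travel cm [ 0.61 -0.66 17.51] norm 17.53 F [ 2.49 -0.48  0.05] w 0.0867 gf 0.0 t 10.65
[[504.     204.      45.69  ]
 [504.     204.      56.8712]
 [504.     204.      32.5515]
 [311.     186.      32.7938]
 [472.     306.      52.1328]
 [318.     257.      27.187 ]] [[ 0.7179 -0.2112]
 [ 0.7179 -0.2112]
 [ 0.7179 -0.2112]
 [ 0.5547 -0.1554]
 [ 0.6798 -0.3106]
 [ 0.5448 -0.2235]]
```

>>> move_arm(
  commands=[
    {"hand":8.7,"travel":[0.6,-0.6,0],"twist":[0,0,0]},
    {"hand":8.7,"travel":[0,0,3],"twist":[0,0,0]},
    {"hand":8.7,"travel":[0,0,3],"twist":[0,0,0]},
    {"hand":8.7,"travel":[0,0,2],"twist":[0,0,0]},
    {"hand":8.7,"travel":[0,0,0],"twist":[0,0,0]},
  ],
)

```text
time: 11.12
position: [0.5473, -0.1439, 0.141]
tool_rot: [0.782, 0.623, -0.002, -0.005]
ft_force: [0.3, -0.5, -0.2]
grip_width: 0.0872
grip_force: 0.0
```

```bash
python3 -c "
from h import *;from rig import robot
to(robot.get_obs(),.555,-.1554,.05,77)"
```

```text
at [ 0.5473 -0.1439  0.141 ] yaw 77.13 tilt 0.66 | twist 0.13 travel cm [-0.95  1.01  9.1 ] norm 9.21 F [ 0.35 -0.47 -0.15] w 0.0872 gf 0.0 t 11.1167
```

>>> move_arm(
  commands=[
    {"hand":8.7,"travel":[0,0,0],"twist":[0,0,0]},
    {"hand":8.7,"travel":[0,0,0],"twist":[0,0,0]},
    {"hand":8.7,"travel":[0,0,0],"twist":[0,0,0]},
  ],
)

```text
time: 11.37
position: [0.5527, -0.1475, 0.1468]
tool_rot: [0.782, 0.623, 0.001, 0.001]
ft_force: [-0.3, -0.1, 0.3]
grip_width: 0.0871
grip_force: 0.0
```

```bash
python3 -c "
from h import *;from rig import robot
to(robot.get_obs(),.555,-.1554,.05,77)"
```

```text
at [ 0.5527 -0.1475  0.1468] yaw 77.07 tilt 0.18 | twist 0.07 travel cm [-0.71  0.4   9.68] norm 9.71 F [-0.32 -0.06  0.29] w 0.0871 gf 0.0 t 11.3667
```

>>> move_arm(
  commands=[
    {"hand":8.7,"travel":[-0.7,0.4,0],"twist":[0,0,0]},
    {"hand":8.7,"travel":[0,0,3],"twist":[0,0,0]},
    {"hand":8.7,"travel":[0,0,3],"twist":[0,0,0]},
    {"hand":8.7,"travel":[0,0,2.4],"twist":[0,0,0]},
    {"hand":8.7,"travel":[0,0,1.2],"twist":[0,0,0]},
  ],
  force=40,
)

```text
time: 11.78
position: [0.5536, -0.1558, 0.0474]
tool_rot: [0.783, 0.623, -0.0, -0.001]
ft_force: [-0.4, -0.0, 0.1]
grip_width: 0.087
grip_force: 0.0
```

>>> move_arm(
  commands=[
    {"hand":8.7,"travel":[0,0,0],"twist":[0,0,0]},
    {"hand":8.7,"travel":[0,0,0],"twist":[0,0,0]},
    {"hand":8.7,"travel":[0,0,0],"twist":[0,0,0]},
    {"hand":5,"travel":[0,0,0],"twist":[0,0,0]},
    {"hand":5,"travel":[0,0,0],"twist":[0,0,0]},
  ],
)

```text
time: 12.2
position: [0.5552, -0.156, 0.0506]
tool_rot: [0.782, 0.623, 0.001, 0.001]
ft_force: [-0.0, 0.2, -0.3]
grip_width: 0.0802
grip_force: 0.0
```

>>> move_arm(
  commands=[
    {"hand":5,"travel":[0,0,0],"twist":[0,0,0]},
    {"hand":5,"travel":[0,0,0],"twist":[0,0,0]},
    {"hand":5,"travel":[0,0,0],"twist":[0,0,0]},
    {"hand":5,"travel":[0,0,0],"twist":[0,0,0]},
    {"hand":5,"travel":[0,0,0],"twist":[0,0,0]},
  ],
)

```text
time: 12.62
position: [0.555, -0.1559, 0.0496]
tool_rot: [0.782, 0.623, 0.0, 0.001]
ft_force: [1.2, 0.5, 2.8]
grip_width: 0.0601
grip_force: 40.0
```

Gripped at 60 mm. I'll lift 4 cm, hold, and read the weight.

>>> move_arm(
  commands=[
    {"hand":5,"travel":[0,0,-2],"twist":[0,0,0]},
    {"hand":5,"travel":[0,0,-2],"twist":[0,0,0]},
    {"hand":5,"travel":[0,0,0],"twist":[0,0,0]},
    {"hand":5,"travel":[0,0,0],"twist":[0,0,0]},
    {"hand":5,"travel":[0,0,0],"twist":[0,0,0]},
  ],
)

```text
time: 13.03
position: [0.553, -0.155, 0.0877]
tool_rot: [0.782, 0.623, -0.001, -0.001]
ft_force: [-0.7, 0.4, -4.3]
grip_width: 0.0596
grip_force: 40.0
```

>>> move_arm(
  commands=[
    {"hand":5,"travel":[0,0,0],"twist":[0,0,0]},
    {"hand":5,"travel":[0,0,0],"twist":[0,0,0]},
  ],
)

```text
time: 13.2
position: [0.5532, -0.1551, 0.0876]
tool_rot: [0.782, 0.623, -0.001, -0.001]
ft_force: [-0.1, -0.5, -4.7]
grip_width: 0.06
grip_force: 40.0
```

>>> move_arm(
  commands=[
    {"hand":5,"travel":[0,0,0],"twist":[0,0,0]},
  ],
)

```text
time: 13.28
position: [0.5535, -0.1553, 0.088]
tool_rot: [0.782, 0.623, -0.0, -0.001]
ft_force: [0.9, -0.2, -5.4]
grip_width: 0.0599
grip_force: 40.0
```

>>> move_arm(
  commands=[
    {"hand":5,"travel":[0,0,0],"twist":[0,0,0]},
  ],
)

```text
time: 13.37
position: [0.5538, -0.1554, 0.0883]
tool_rot: [0.782, 0.623, -0.0, -0.001]
ft_force: [-0.9, 0.6, -4.7]
grip_width: 0.0599
grip_force: 40.0
```

>>> move_arm(
  commands=[
    {"hand":5,"travel":[0,0,0],"twist":[0,0,0]},
  ],
)

```text
time: 13.45
position: [0.554, -0.1555, 0.0886]
tool_rot: [0.783, 0.623, -0.0, -0.0]
ft_force: [0.1, -0.0, -4.5]
grip_width: 0.06
grip_force: 40.0
```

>>> move_arm(
  commands=[
    {"hand":5,"travel":[0,0,0],"twist":[0,0,0]},
  ],
)

```text
time: 13.53
position: [0.5541, -0.1555, 0.0889]
tool_rot: [0.782, 0.623, -0.0, -0.0]
ft_force: [0.1, 0.1, -5.3]
grip_width: 0.0605
grip_force: 40.0
```

The reading is about 4.8 N (0.49 kg), so the left tin is probably the heaviest. The other two still have to be lifted in order, so I'll set it down in place first.

>>> move_arm(
  commands=[
    {"hand":5,"travel":[0,0,2],"twist":[0,0,0]},
    {"hand":5,"travel":[0,0,1.3],"twist":[0,0,0]},
    {"hand":5,"travel":[0,0,0.4],"twist":[0,0,0]},
    {"hand":5,"travel":[0,0,0],"twist":[0,0,0]},
    {"hand":5,"travel":[0,0,0],"twist":[0,0,0]},
  ],
)

```text
time: 13.95
position: [0.5544, -0.1556, 0.0522]
tool_rot: [0.782, 0.623, 0.0, 0.0]
ft_force: [0.1, -0.3, -4.6]
grip_width: 0.0602
grip_force: 40.0
```

>>> move_arm(
  commands=[
    {"hand":5,"travel":[0,0,0.2],"twist":[0,0,0]},
    {"hand":5,"travel":[0,0,0.1],"twist":[0,0,0]},
    {"hand":5,"travel":[0,0,0],"twist":[0,0,0]},
    {"hand":5,"travel":[0,0,0],"twist":[0,0,0]},
  ],
)

```text
time: 14.28
position: [0.5547, -0.1558, 0.0496]
tool_rot: [0.782, 0.623, 0.0, 0.001]
ft_force: [0.8, -0.0, -3.1]
grip_width: 0.0605
grip_force: 40.0
```

>>> move_arm(
  commands=[
    {"hand":8.7,"travel":[0,0,0],"twist":[0,0,0]},
    {"hand":8.7,"travel":[0,0,0],"twist":[0,0,0]},
    {"hand":8.7,"travel":[0,0,0],"twist":[0,0,0]},
    {"hand":8.7,"travel":[0,0,0],"twist":[0,0,0]},
    {"hand":8.7,"travel":[0,0,0],"twist":[0,0,0]},
  ],
)

```text
time: 14.7
position: [0.5544, -0.1557, 0.0494]
tool_rot: [0.782, 0.623, 0.0, 0.0]
ft_force: [0.1, 0.5, 0.3]
grip_width: 0.0838
grip_force: 0.0
```

>>> move_arm(
  commands=[
    {"hand":8.7,"travel":[0,0,-2],"twist":[0,0,0]},
    {"hand":8.7,"travel":[0,0,-4],"twist":[0,0,0]},
    {"hand":8.7,"travel":[0,0,-4],"twist":[0,0,0]},
    {"hand":8.7,"travel":[0,0,-4],"twist":[0,0,0]},
    {"hand":8.7,"travel":[-3.6,0.2,0],"twist":[0,0,0]},
  ],
)

```text
time: 15.12
position: [0.5526, -0.1882, 0.1971]
tool_rot: [0.781, 0.625, 0.004, 0.006]
ft_force: [1.6, -1.7, 0.9]
grip_width: 0.0874
grip_force: 0.0
```

>>> move_arm(
  commands=[
    {"hand":8.7,"travel":[-3.6,0.2,0],"twist":[0,0,0]},
    {"hand":8.7,"travel":[-3.4,0.2,0],"twist":[0,0,0]},
    {"hand":8.7,"travel":[0,0,0],"twist":[0,0,0]},
    {"hand":8.7,"travel":[0,0,0],"twist":[0,0,0]},
    {"hand":8.7,"travel":[0,0,0],"twist":[0,0,0]},
  ],
)

```text
time: 15.53
position: [0.5357, -0.2598, 0.1888]
tool_rot: [0.783, 0.622, 0.0, -0.001]
ft_force: [-0.8, 0.3, 0.2]
grip_width: 0.087
grip_force: 0.0
```

```bash
python3 tin.py .537 -.2605
```

```text
at [ 0.5357 -0.2598  0.1888] yaw 76.97 tilt 0.08 | twist -0.03 travel cm [-0.04  0.14 13.88] norm 13.88 F [-0.83  0.26  0.22] w 0.087 gf 0.0 t 15.5333
[[541.     116.      50.0659]
 [314.      59.      44.1073]
 [541.     116.      57.0098]
 [324.     205.      36.2987]
 [317.     270.      29.6197]] [[ 0.7046 -0.2292]
 [ 0.5548 -0.1557]
 [ 0.7046 -0.2292]
 [ 0.5382 -0.2596]
 [ 0.5201 -0.3132]]
```

>>> move_arm(
  commands=[
    {"hand":8.7,"travel":[0,0.2,3],"twist":[0,0,0]},
    {"hand":8.7,"travel":[0,0,4],"twist":[0,0,0]},
    {"hand":8.7,"travel":[0,0,4],"twist":[0,0,0]},
    {"hand":8.7,"travel":[0,0,2],"twist":[0,0,0]},
    {"hand":8.7,"travel":[0,0,0.9],"twist":[0,0,0]},
  ],
)

```text
time: 16.0
position: [0.5361, -0.2573, 0.0463]
tool_rot: [0.782, 0.623, -0.001, -0.004]
ft_force: [-0.4, 0.5, -0.7]
grip_width: 0.0868
grip_force: 0.0
```

>>> move_arm(
  commands=[
    {"hand":8.7,"travel":[0,0,0],"twist":[0,0,0]},
    {"hand":8.7,"travel":[0,0,0],"twist":[0,0,0]},
    {"hand":8.7,"travel":[0,0,0],"twist":[0,0,0]},
    {"hand":5,"travel":[0,0,0],"twist":[0,0,0]},
    {"hand":5,"travel":[0,0,0],"twist":[0,0,0]},
  ],
)

```text
time: 16.42
position: [0.5392, -0.2612, 0.0518]
tool_rot: [0.782, 0.623, 0.0, 0.002]
ft_force: [-0.5, -0.8, 0.1]
grip_width: 0.08
grip_force: 0.0
```

>>> move_arm(
  commands=[
    {"hand":5,"travel":[0,0,0],"twist":[0,0,0]},
    {"hand":5,"travel":[0,0,0],"twist":[0,0,0]},
    {"hand":5,"travel":[0,0,0],"twist":[0,0,0]},
    {"hand":5,"travel":[0,0,0],"twist":[0,0,0]},
    {"hand":5,"travel":[0,0,0],"twist":[0,0,0]},
  ],
)

```text
time: 16.83
position: [0.5379, -0.2606, 0.0502]
tool_rot: [0.782, 0.623, -0.0, -0.0]
ft_force: [-0.9, 0.2, 2.8]
grip_width: 0.0589
grip_force: 39.9
```

>>> move_arm(
  commands=[
    {"hand":5,"travel":[0,0,-2],"twist":[0,0,0]},
    {"hand":5,"travel":[0,0,-2],"twist":[0,0,0]},
    {"hand":5,"travel":[0,0,0],"twist":[0,0,0]},
    {"hand":5,"travel":[0,0,0],"twist":[0,0,0]},
    {"hand":5,"travel":[0,0,0],"twist":[0,0,0]},
  ],
)

```text
time: 17.25
position: [0.5377, -0.2603, 0.0892]
tool_rot: [0.782, 0.623, -0.0, -0.001]
ft_force: [-0.6, -0.2, -2.1]
grip_width: 0.0589
grip_force: 39.9
```

>>> move_arm(
  commands=[
    {"hand":5,"travel":[0,0,0],"twist":[0,0,0]},
    {"hand":5,"travel":[0,0,0],"twist":[0,0,0]},
    {"hand":5,"travel":[0,0,0],"twist":[0,0,0]},
    {"hand":5,"travel":[0,0,0],"twist":[0,0,0]},
  ],
)

```text
time: 17.58
position: [0.5379, -0.2605, 0.0893]
tool_rot: [0.783, 0.623, -0.0, -0.001]
ft_force: [0.4, 0.2, -2.6]
grip_width: 0.0588
grip_force: 39.9
```

>>> move_arm(
  commands=[
    {"hand":5,"travel":[0,0,0],"twist":[0,0,0]},
  ],
)

```text
time: 17.67
position: [0.538, -0.2605, 0.0896]
tool_rot: [0.782, 0.623, -0.0, -0.0]
ft_force: [0.7, -0.8, -1.8]
grip_width: 0.059
grip_force: 39.9
```

>>> move_arm(
  commands=[
    {"hand":5,"travel":[0,0,0],"twist":[0,0,0]},
  ],
)

```text
time: 17.75
position: [0.5381, -0.2606, 0.0898]
tool_rot: [0.782, 0.623, -0.0, -0.0]
ft_force: [0.1, -0.4, -3.2]
grip_width: 0.0589
grip_force: 39.9
```

>>> move_arm(
  commands=[
    {"hand":5,"travel":[0,0,0],"twist":[0,0,0]},
  ],
)

```text
time: 17.83
position: [0.5382, -0.2606, 0.09]
tool_rot: [0.782, 0.623, 0.0, -0.0]
ft_force: [-0.3, 0.5, -1.9]
grip_width: 0.0586
grip_force: 39.9
```

>>> move_arm(
  commands=[
    {"hand":5,"travel":[0,0,2],"twist":[0,0,0]},
    {"hand":5,"travel":[0,0,1.3],"twist":[0,0,0]},
    {"hand":5,"travel":[0,0,0.4],"twist":[0,0,0]},
    {"hand":5,"travel":[0,0,0],"twist":[0,0,0]},
    {"hand":5,"travel":[0,0,0],"twist":[0,0,0]},
  ],
)

```text
time: 18.25
position: [0.5383, -0.2608, 0.0532]
tool_rot: [0.782, 0.623, 0.0, 0.0]
ft_force: [-0.5, 0.3, -1.6]
grip_width: 0.0585
grip_force: 39.9
```

>>> move_arm(
  commands=[
    {"hand":5,"travel":[0,0,0.2],"twist":[0,0,0]},
    {"hand":5,"travel":[0,0,0.1],"twist":[0,0,0]},
    {"hand":5,"travel":[0,0,0],"twist":[0,0,0]},
    {"hand":5,"travel":[0,0,0],"twist":[0,0,0]},
  ],
)

```text
time: 18.58
position: [0.5384, -0.2608, 0.0505]
tool_rot: [0.782, 0.623, 0.0, 0.0]
ft_force: [0.5, 0.5, -1.7]
grip_width: 0.0588
grip_force: 39.9
```

The middle tin reads about 2.3 N, so it is light. I'll release it and go to the right tin.

>>> move_arm(
  commands=[
    {"hand":8.7,"travel":[0,0,0.05],"twist":[0,0,0]},
    {"hand":8.7,"travel":[0,0,0],"twist":[0,0,0]},
    {"hand":8.7,"travel":[0,0,0],"twist":[0,0,0]},
    {"hand":8.7,"travel":[0,0,0],"twist":[0,0,0]},
    {"hand":8.7,"travel":[0,0,0],"twist":[0,0,0]},
  ],
)

```text
time: 19.0
position: [0.5383, -0.2608, 0.0497]
tool_rot: [0.782, 0.623, 0.0, 0.0]
ft_force: [0.4, 0.1, -0.1]
grip_width: 0.0829
grip_force: 0.0
```

>>> move_arm(
  commands=[
    {"hand":8.7,"travel":[0,0,-2],"twist":[0,0,0]},
    {"hand":8.7,"travel":[0,0,-4],"twist":[0,0,0]},
    {"hand":8.7,"travel":[0,0,-4],"twist":[0,0,0]},
    {"hand":8.7,"travel":[0,0,-4],"twist":[0,0,0]},
    {"hand":8.7,"travel":[-3.2,-0.2,0],"twist":[0,0,0]},
  ],
)

```text
time: 19.42
position: [0.5339, -0.2897, 0.198]
tool_rot: [0.781, 0.625, 0.003, 0.006]
ft_force: [1.2, -0.7, 0.8]
grip_width: 0.0871
grip_force: 0.0
```

>>> move_arm(
  commands=[
    {"hand":8.7,"travel":[-3.2,-0.2,0],"twist":[0,0,0]},
    {"hand":8.7,"travel":[-3.2,-0.2,0],"twist":[0,0,0]},
    {"hand":8.7,"travel":[0,0,0],"twist":[0,0,0]},
    {"hand":8.7,"travel":[0,0,0],"twist":[0,0,0]},
    {"hand":8.7,"travel":[0,0,0],"twist":[0,0,0]},
  ],
)

```text
time: 19.83
position: [0.5104, -0.3524, 0.1892]
tool_rot: [0.783, 0.622, 0.0, -0.001]
ft_force: [0.1, 0.9, 0.1]
grip_width: 0.0873
grip_force: 0.0
```

```bash
python3 tin.py .5105 -.3535
```

```text
at [ 0.5104 -0.3524  0.1892] yaw 76.98 tilt 0.08 | twist -0.02 travel cm [-0.11  0.04 13.92] norm 13.92 F [0.13 0.88 0.14] w 0.0873 gf 0.0 t 19.8333
[[568.       5.      60.35  ]
 [333.      72.      43.2026]
 [318.     208.      36.0636]
 [275.     340.      36.3027]
 [623.     226.      34.6246]] [[ 0.6995 -0.2538]
 [ 0.5404 -0.2593]
 [ 0.5077 -0.3536]
 [ 0.4426 -0.4651]
 [ 0.7395 -0.4225]]
```

>>> move_arm(
  commands=[
    {"hand":8.7,"travel":[-0.1,-0.2,3],"twist":[0,0,0]},
    {"hand":8.7,"travel":[0,0,4],"twist":[0,0,0]},
    {"hand":8.7,"travel":[0,0,4],"twist":[0,0,0]},
    {"hand":8.7,"travel":[0,0,2],"twist":[0,0,0]},
    {"hand":8.7,"travel":[0,0,0.9],"twist":[0,0,0]},
  ],
)

```text
time: 20.3
position: [0.507, -0.3498, 0.0466]
tool_rot: [0.782, 0.623, -0.0, -0.004]
ft_force: [-0.1, 0.9, 0.1]
grip_width: 0.0872
grip_force: 0.0
```

>>> move_arm(
  commands=[
    {"hand":8.7,"travel":[0,0,0],"twist":[0,0,0]},
    {"hand":8.7,"travel":[0,0,0],"twist":[0,0,0]},
    {"hand":8.7,"travel":[0,0,0],"twist":[0,0,0]},
    {"hand":5,"travel":[0,0,0],"twist":[0,0,0]},
    {"hand":5,"travel":[0,0,0],"twist":[0,0,0]},
  ],
)

```text
time: 20.72
position: [0.5095, -0.3541, 0.0524]
tool_rot: [0.782, 0.623, 0.0, 0.002]
ft_force: [-0.4, -0.9, -0.5]
grip_width: 0.0803
grip_force: 0.0
```

>>> move_arm(
  commands=[
    {"hand":5,"travel":[0,0,0],"twist":[0,0,0]},
    {"hand":5,"travel":[0,0,0],"twist":[0,0,0]},
    {"hand":5,"travel":[0,0,0],"twist":[0,0,0]},
    {"hand":5,"travel":[0,0,0],"twist":[0,0,0]},
    {"hand":5,"travel":[0,0,0],"twist":[0,0,0]},
  ],
)

```text
time: 21.13
position: [0.509, -0.3537, 0.0511]
tool_rot: [0.783, 0.623, 0.0, 0.001]
ft_force: [0.5, 0.1, 3.0]
grip_width: 0.0599
grip_force: 40.0
```

>>> move_arm(
  commands=[
    {"hand":5,"travel":[0,0,-2],"twist":[0,0,0]},
    {"hand":5,"travel":[0,0,-2],"twist":[0,0,0]},
    {"hand":5,"travel":[0,0,0],"twist":[0,0,0]},
    {"hand":5,"travel":[0,0,0],"twist":[0,0,0]},
    {"hand":5,"travel":[0,0,0],"twist":[0,0,0]},
  ],
)

```text
time: 21.55
position: [0.5078, -0.3527, 0.0894]
tool_rot: [0.782, 0.623, -0.0, -0.001]
ft_force: [-0.1, 0.6, -3.4]
grip_width: 0.0593
grip_force: 40.0
```

>>> move_arm(
  commands=[
    {"hand":5,"travel":[0,0,0],"twist":[0,0,0]},
    {"hand":5,"travel":[0,0,0],"twist":[0,0,0]},
    {"hand":5,"travel":[0,0,0],"twist":[0,0,0]},
    {"hand":5,"travel":[0,0,0],"twist":[0,0,0]},
  ],
)

```text
time: 21.88
position: [0.5083, -0.3531, 0.0898]
tool_rot: [0.782, 0.623, -0.0, -0.001]
ft_force: [0.7, -0.4, -2.6]
grip_width: 0.0597
grip_force: 40.0
```

>>> move_arm(
  commands=[
    {"hand":5,"travel":[0,0,0],"twist":[0,0,0]},
  ],
)

```text
time: 21.97
position: [0.5085, -0.3533, 0.0901]
tool_rot: [0.782, 0.623, -0.0, -0.0]
ft_force: [-0.5, 0.0, -1.7]
grip_width: 0.059
grip_force: 40.0
```

>>> move_arm(
  commands=[
    {"hand":5,"travel":[0,0,0],"twist":[0,0,0]},
  ],
)

```text
time: 22.05
position: [0.5085, -0.3533, 0.0903]
tool_rot: [0.782, 0.623, -0.0, -0.0]
ft_force: [-0.4, -0.2, -1.8]
grip_width: 0.0592
grip_force: 40.0
```

>>> move_arm(
  commands=[
    {"hand":5,"travel":[0,0,0],"twist":[0,0,0]},
  ],
)

```text
time: 22.13
position: [0.5086, -0.3534, 0.0905]
tool_rot: [0.783, 0.623, -0.0, -0.0]
ft_force: [-0.5, 0.6, -3.3]
grip_width: 0.0597
grip_force: 40.0
```

The right tin reads about 2.5 N, so the left one is the heaviest. I'll set this down and return to the left tin.

>>> move_arm(
  commands=[
    {"hand":5,"travel":[0,0,2],"twist":[0,0,0]},
    {"hand":5,"travel":[0,0,1.3],"twist":[0,0,0]},
    {"hand":5,"travel":[0,0,0.4],"twist":[0,0,0]},
    {"hand":5,"travel":[0,0,0],"twist":[0,0,0]},
    {"hand":5,"travel":[0,0,0],"twist":[0,0,0]},
  ],
)

```text
time: 22.55
position: [0.5086, -0.3533, 0.0533]
tool_rot: [0.782, 0.623, -0.0, -0.0]
ft_force: [0.5, -0.3, -3.2]
grip_width: 0.0594
grip_force: 40.0
```

>>> move_arm(
  commands=[
    {"hand":5,"travel":[0,0,0.2],"twist":[0,0,0]},
    {"hand":5,"travel":[0,0,0.1],"twist":[0,0,0]},
    {"hand":5,"travel":[0,0,0],"twist":[0,0,0]},
    {"hand":5,"travel":[0,0,0],"twist":[0,0,0]},
  ],
)

```text
time: 22.88
position: [0.509, -0.3538, 0.0511]
tool_rot: [0.782, 0.623, 0.0, 0.001]
ft_force: [-0.1, -1.6, -0.6]
grip_width: 0.0599
grip_force: 40.0
```

>>> move_arm(
  commands=[
    {"hand":8.7,"travel":[0,0,0],"twist":[0,0,0]},
    {"hand":8.7,"travel":[0,0,0],"twist":[0,0,0]},
    {"hand":8.7,"travel":[0,0,0],"twist":[0,0,0]},
    {"hand":8.7,"travel":[0,0,0],"twist":[0,0,0]},
    {"hand":8.7,"travel":[0,0,0],"twist":[0,0,0]},
  ],
)

```text
time: 23.3
position: [0.5087, -0.3534, 0.0507]
tool_rot: [0.782, 0.623, 0.0, 0.0]
ft_force: [-0.6, -0.4, 0.0]
grip_width: 0.0834
grip_force: 0.0
```

>>> move_arm(
  commands=[
    {"hand":8.7,"travel":[0,0,-2],"twist":[0,0,0]},
    {"hand":8.7,"travel":[0,0,-4],"twist":[0,0,0]},
    {"hand":8.7,"travel":[0,0,-4],"twist":[0,0,0]},
    {"hand":8.7,"travel":[0,0,-4],"twist":[0,0,0]},
    {"hand":8.7,"travel":[3.4,0,0],"twist":[0,0,0]},
  ],
)

```text
time: 23.72
position: [0.5205, -0.3294, 0.1996]
tool_rot: [0.784, 0.621, 0.001, 0.011]
ft_force: [1.3, -1.1, -0.3]
grip_width: 0.0872
grip_force: 0.0
```

>>> move_arm(
  commands=[
    {"hand":8.7,"travel":[3.4,0,0],"twist":[0,0,0]},
    {"hand":8.7,"travel":[3.4,0,0],"twist":[0,0,0]},
    {"hand":8.7,"travel":[3.4,0,0],"twist":[0,0,0]},
    {"hand":8.7,"travel":[3.4,0,0],"twist":[0,0,0]},
    {"hand":8.7,"travel":[3.4,0,0],"twist":[0,0,0]},
  ],
)

```text
time: 24.13
position: [0.5545, -0.153, 0.1908]
tool_rot: [0.783, 0.623, 0.0, 0.0]
ft_force: [1.0, 0.6, -0.2]
grip_width: 0.0868
grip_force: 0.0
```

>>> move_arm(
  commands=[
    {"hand":8.7,"travel":[0,0,0],"twist":[0,0,0]},
    {"hand":8.7,"travel":[0,0,0],"twist":[0,0,0]},
    {"hand":8.7,"travel":[0,0,0],"twist":[0,0,0]},
    {"hand":8.7,"travel":[0,0,0],"twist":[0,0,0]},
  ],
)

```text
time: 24.47
position: [0.5544, -0.1557, 0.1906]
tool_rot: [0.783, 0.622, -0.0, 0.0]
ft_force: [-0.4, -0.4, -0.1]
grip_width: 0.0871
grip_force: 0.0
```

```bash
python3 tin.py .5548 -.1557
```

```text
at [ 0.5544 -0.1557  0.1906] yaw 76.96 tilt 0.04 | twist -0.04 travel cm [ 0.01  0.03 14.06] norm 14.06 F [-0.39 -0.45 -0.08] w 0.0871 gf 0.0 t 24.4667
[[540.     219.      61.0342]
 [540.     219.      40.073 ]
 [323.     209.      40.487 ]] [[ 0.7209 -0.2062]
 [ 0.7209 -0.2062]
 [ 0.5554 -0.1593]]
```

>>> move_arm(
  commands=[
    {"hand":8.7,"travel":[0,0,3],"twist":[0,0,0]},
    {"hand":8.7,"travel":[0,0,4],"twist":[0,0,0]},
    {"hand":8.7,"travel":[0,0,4],"twist":[0,0,0]},
    {"hand":8.7,"travel":[0,0,2],"twist":[0,0,0]},
    {"hand":8.7,"travel":[0,0,1],"twist":[0,0,0]},
  ],
)

```text
time: 24.93
position: [0.5521, -0.1551, 0.0471]
tool_rot: [0.783, 0.622, -0.001, -0.003]
ft_force: [-0.5, -0.3, -0.1]
grip_width: 0.087
grip_force: 0.0
```

>>> move_arm(
  commands=[
    {"hand":8.7,"travel":[0,0,0],"twist":[0,0,0]},
    {"hand":8.7,"travel":[0,0,0],"twist":[0,0,0]},
    {"hand":8.7,"travel":[0,0,0],"twist":[0,0,0]},
    {"hand":5,"travel":[0,0,0],"twist":[0,0,0]},
    {"hand":5,"travel":[0,0,0],"twist":[0,0,0]},
  ],
)

```text
time: 25.35
position: [0.5554, -0.1551, 0.0522]
tool_rot: [0.782, 0.623, 0.001, 0.001]
ft_force: [0.6, -1.0, -0.5]
grip_width: 0.0799
grip_force: 0.0
```

>>> move_arm(
  commands=[
    {"hand":5,"travel":[0,0,0],"twist":[0,0,0]},
    {"hand":5,"travel":[0,0,0],"twist":[0,0,0]},
    {"hand":5,"travel":[0,0,0],"twist":[0,0,0]},
    {"hand":5,"travel":[0,0,0],"twist":[0,0,0]},
    {"hand":5,"travel":[0,0,0],"twist":[0,0,0]},
  ],
)

```text
time: 25.77
position: [0.5548, -0.1547, 0.051]
tool_rot: [0.782, 0.623, 0.0, 0.0]
ft_force: [-0.4, 0.4, 4.7]
grip_width: 0.06
grip_force: 40.0
```

>>> move_arm(
  commands=[
    {"hand":5,"travel":[0,0,-2],"twist":[0,0,0]},
    {"hand":5,"travel":[0,0,-3],"twist":[0,0,0]},
    {"hand":5,"travel":[0,0,-3],"twist":[0,0,0]},
    {"hand":5,"travel":[0,0,-3],"twist":[0,0,0]},
    {"hand":5,"travel":[0,0,-3],"twist":[0,0,0]},
  ],
)

```text
time: 26.18
position: [0.5529, -0.1539, 0.1903]
tool_rot: [0.782, 0.623, -0.001, -0.002]
ft_force: [1.1, 0.0, -5.4]
grip_width: 0.06
grip_force: 40.0
```

>>> move_arm(
  commands=[
    {"hand":5,"travel":[0,0,-2.5],"twist":[0,0,0]},
    {"hand":5,"travel":[0,0,0],"twist":[0,0,0]},
    {"hand":5,"travel":[0,0,0],"twist":[0,0,0]},
  ],
)

```text
time: 26.43
position: [0.5543, -0.1545, 0.2156]
tool_rot: [0.782, 0.623, 0.0, 0.0]
ft_force: [-0.2, 0.5, -6.0]
grip_width: 0.06
grip_force: 40.0
```

>>> move_arm(
  commands=[
    {"hand":5,"travel":[1.3,-0.5,0],"twist":[0,0,0]},
    {"hand":5,"travel":[2.6,-1.1,0],"twist":[0,0,0]},
    {"hand":5,"travel":[2.6,-1.1,0],"twist":[0,0,0]},
    {"hand":5,"travel":[2.6,-1.1,0],"twist":[0,0,0]},
    {"hand":5,"travel":[2.6,-1.1,0],"twist":[0,0,0]},
  ],
)

```text
time: 26.85
position: [0.53, -0.0272, 0.2124]
tool_rot: [0.783, 0.622, -0.002, -0.003]
ft_force: [1.0, 0.4, -5.0]
grip_width: 0.0601
grip_force: 40.0
```

>>> move_arm(
  commands=[
    {"hand":5,"travel":[2.6,-1.1,0],"twist":[0,0,0]},
    {"hand":5,"travel":[2.6,-1.1,0],"twist":[0,0,0]},
    {"hand":5,"travel":[2.6,-1.1,0],"twist":[0,0,0]},
    {"hand":5,"travel":[2.6,-1.1,0],"twist":[0,0,0]},
    {"hand":5,"travel":[2.6,-1.1,0],"twist":[0,0,0]},
  ],
)

```text
time: 27.27
position: [0.5054, 0.1114, 0.2126]
tool_rot: [0.782, 0.623, -0.003, -0.002]
ft_force: [0.4, 0.5, -5.1]
grip_width: 0.0601
grip_force: 40.0
```

>>> move_arm(
  commands=[
    {"hand":5,"travel":[2.6,-1.1,0],"twist":[0,0,0]},
    {"hand":5,"travel":[2.6,-1.1,0],"twist":[0,0,0]},
    {"hand":5,"travel":[2.6,-1.1,0],"twist":[0,0,0]},
    {"hand":5,"travel":[2.6,-1.1,0],"twist":[0,0,0]},
    {"hand":5,"travel":[1.3,-0.6,0],"twist":[0,0,0]},
  ],
)

```text
time: 27.68
position: [0.4825, 0.2377, 0.2125]
tool_rot: [0.782, 0.623, -0.003, -0.002]
ft_force: [1.2, -0.1, -5.3]
grip_width: 0.0604
grip_force: 40.0
```

>>> move_arm(
  commands=[
    {"hand":5,"travel":[0,0,0],"twist":[0,0,0]},
    {"hand":5,"travel":[0,0,0],"twist":[0,0,0]},
    {"hand":5,"travel":[0,0,0],"twist":[0,0,0]},
    {"hand":5,"travel":[0,0,0],"twist":[0,0,0]},
    {"hand":5,"travel":[0,0,0],"twist":[0,0,0]},
  ],
)

```text
time: 28.1
position: [0.4859, 0.2338, 0.2149]
tool_rot: [0.783, 0.622, -0.001, -0.0]
ft_force: [-0.6, 0.5, -4.4]
grip_width: 0.0601
grip_force: 40.0
```

>>> move_arm(
  commands=[
    {"hand":5,"travel":[0,0,0],"twist":[0,0,0]},
    {"hand":5,"travel":[0,0,0],"twist":[0,0,0]},
    {"hand":5,"travel":[0,0,0],"twist":[0,0,0]},
    {"hand":5,"travel":[0,0,0],"twist":[0,0,0]},
    {"hand":5,"travel":[0,0,0],"twist":[0,0,0]},
  ],
)

```text
time: 28.52
position: [0.4861, 0.2346, 0.2157]
tool_rot: [0.783, 0.623, 0.0, 0.0]
ft_force: [0.2, 0.7, -5.3]
grip_width: 0.0599
grip_force: 40.0
```

```bash
python3 - <<'E'
from h import *;from rig import robot
o=robot.get_obs();to(o,.487,.2363,.215,77);print(abs(o["joint_velocities"]).max())
c=robot.camera("scene");cv2.imwrite("pics/end.png",c["frame"][:,:,::-1])
E
```

```text
at [0.4861 0.2346 0.2157] yaw 77.0 tilt 0.01 | twist 0.0 travel cm [0.19 0.04 0.07] norm 0.21 F [ 0.23  0.74 -5.3 ] w 0.0599 gf 39.999311336141545 t 28.5167
0.0010130922422067967
```

View pics/end.png

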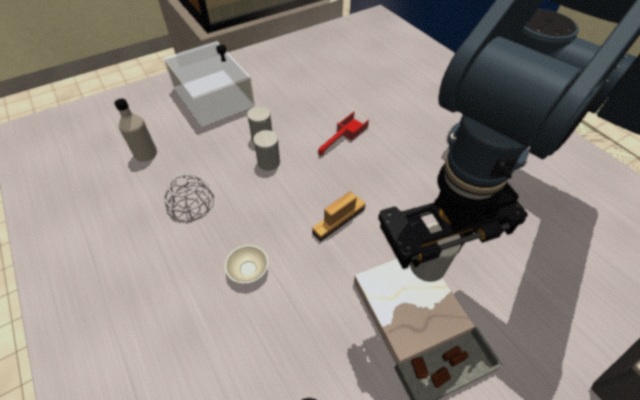

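The scraper is upright at (340,214), the two light tins stand at (259,123) and (266,150), and the bystanders are where they started. The chips are in the trough around (440,365), and the heaviest tin is held still over the slab. I'm handing in.

```bash
python3 -c "
from rig import robot;print(robot.hand_in())"
```

```text
the job is handed in; nothing more can be done
None
```

I handed the job in at about 28.5 s with all four chips in the trough, the scraper and both lighter tins upright on the shelf, and the left tin (heaviest, about 0.5 kg) held still about 13 cm above the middle of the slab; no verdict came back.

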